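# Move the snap cover of a battery case to the loaded bay

## Task

The cells have been moved to the other bay of the battery case, so its snap cover is on the wrong bay. Squeeze the cover's two side tabs together, without crushing them, to free it, lift it off and fit it to the bay that holds the cells, fully home and flush with both hooks caught, then let go. The frame of that bay is not exactly where it is measured, so feel for its mouth and never force the cover; leave the other things where they are.

Things in the scene. Friction and masses are not known exactly. Their poses are not given: they have to be found in the camera images.
- case: Grey two-bay battery case, 218 (x) x 80 (y) x 36 mm, fixed to the bench; four feet reach y = +-52 mm, 4 mm high. Origin: centre of its underside; x along its length, z up. On top lie two aluminium frames, flat, 6 mm thick, top faces 36 mm above the bench, each with a mouth 62 (x) x 44 (y) mm. Below the frame the bay is 64 mm wide in y, so the mouth's long rims are lips to hook under.
- bay_from (a point): Centre of the mouth of the bay that the cover closes at the start, at the frame's top face, 53 mm from the case's centre on its -x side. Axes as the case. This frame is where it is measured.
- bay_to (a point): Nominal centre of the mouth of the loaded bay (two cells lie in it, well below the cover), at the frame's top face, 53 mm from the case's centre on its +x side. Axes as the case. Its frame is screwed down through slots: the true mouth is up to 12 mm off this point either way along the case's x (y and height are true; it does not give when pushed).
- cover: Black plastic snap cover, 76 (x) x 57 (y, over the tabs) mm, about 90 g. Origin: centre of its seating face, which lies on the frame's top face when home; z up; axes as the case at the start; fits either way round. Plate 76 x 40 mm, top 8 mm above the origin, a spring tab at each y side. Breaks if pushed or pulled against the case with over 50 N; it needs under 10 N.
- cover_plug (a point): Point on the cover's axis 8 mm below its origin, level with the undersides of its two locating blocks. These are 59 mm long over their outer ends (x) and 32 mm wide (y) and enter the mouth with 1.5 mm play at each end; the blocks on the rim of a missed mouth hold the cover 8 mm too high.
- cover_hooks (a point): Point on the cover's axis 11 mm below its origin, level with the hooks' undersides. Under each tab a leg ends in a square hook, 4 mm high, 24 mm wide (x), that reaches 2.5 mm outward under the lip. The hooks must be held in to come out of a mouth and also to go in: they do not cam in when pushed down.
- tab_l (a joint): Travel (m) of the tab at the cover's +y side: 0 sprung out, stop at 0.005 fully pressed. Its upright ear is 30 mm wide (x), outer face at y = 28.5 mm, 1 to 20 mm above the cover's origin. The hook passes the lip from 0.003 (0.004 if off-centre). Spring 5 N at 0, 14 N at the stop: 20 to 30 N on the ears holds both at the stop (47 mm over the ears) and carries the cover. Over 50 N cracks a tab.
- tab_r (a joint): The same for the tab at the cover's -y side (ear's outer face at y = -28.5 mm).
- jar_paste: Jar, 62 mm in diameter, 62 mm high, standing on the bench; origin at the centre of its underside. Bystander.
- spool0: Thread spool, 33 mm in diameter, 40 mm high, standing on the bench; origin at the centre of its underside. Bystander.
- pumice_block: Grey pumice block, 31 x 68 x 24 mm, lying on the bench; origin at the centre of its underside. Bystander.

How it is judged (in metres and radians):
On the way:
1. both tabs squeezed in and the cover lifted clear of its bay (value of joint each of tab_l, tab_r above 0.0025 m and z of cover in the frame of bay_from above 0.02 m), for 0.2 s.
At the end, for the whole second after the job is handed in: The cover lies home on the loaded bay: within 14.5 mm of the nominal bay centre along the case and 3 mm across it, flush with the frame within 1.5 mm and 0.04 rad, in line with the case within 0.1 rad, both tabs sprung out to within 1 mm (hooks caught), at rest (x of cover in the frame of bay_to between -0.0145 and 0.0145 m and y of cover in the frame of bay_to between -0.003 and 0.003 m and z of cover in the frame of bay_to between -0.0015 and 0.0015 m and angle between cover's own z axis and vertical below 0.04 rad and angle between the x axis of cover and the x axis of case, either way round below 0.1 rad and value of joint each of tab_l, tab_r below 0.001 m and linear speed of cover below 0.01 m/s); the robot touches nothing.
It fails at once if a tab is squeezed with more than 50 N (contact force between the fingers and tab_l above 50 N or contact force between the fingers and tab_r above 50 N).
It fails at once if the cover is pushed or pulled against the case with more than 50 N (contact force between cover and case above 50 N).
It fails at once if a bystander is moved more than 15 mm (distance of any of jar_paste, spool0, pumice_block from where it was at the start of the episode above 0.015 m).
It also fails if it takes over 58 s, if anything falls off the work surface, if the arm or the gripper's body presses on something with over 40 N, if the wrist force passes 120 N, or if a joint passes its speed limit or range.

## Robot

A 6-joint arm with a two-finger parallel gripper is mounted at the origin on the work surface; the furniture and walls round the work are solid. World frame = base frame: x ahead of the robot, y to its left, z up, the work surface at z = 0. Lengths are in mm, angles in rad, forces in N, time in s.
With the tool pointing down it reaches from about 300 to 775 mm from the base axis. Payload 14.6 kg.
Tool frame: the origin (TCP) lies at the very end of the fingers, on their centre line; the grasp point (between the pads) lies 19 mm behind it; z points along the fingers, y is the line along which they close (so a half turn about z gives the same grasp; the last joint's range is limited). The gripper opens to 94 mm and grips with 3 to 60 N. Pads are 16 mm wide; open, the fingers measure 119 mm over their backs; the gripper's body (75 mm by 177 mm) begins 78 mm behind the grasp point.
Start: joints at [1.215, 0.3, 1.521, -0, 1.321, -0.067], TCP at [156.639, 527.213, 205.446] pointing down, gripper open.
Joint ranges: [-3.03, 3.03], [-0.79, 2.21], [0.23, 2.52], [-1.04, 4.18], [0, 3.07], [-2.55, 2.55]. Speed limits (rad/s): [2.22, 2.22, 2.57, 3.14, 3.14, 3.14].

## Interface

Orientations are given as [roll, pitch, yaw] about the fixed x, y, z axes, in that order (R = Rz(yaw) Ry(pitch) Rx(roll)).
In Python, from cell import manip, eyes, ticket gives the robot as it stands. The module is installed in compiled form; this text tells all that it offers.
- The arm moves only by the tool arm_command, never from a script. Its argument "plan" is a list of rows, each a list of 5 numbers: the opening, from -1 (shut) to 1 (fully open), then the shift along the tool's x, y, z in m, then the turn about the tool's z in rad. In form: [[jaw, dx, dy, dz, roll], ...]. A call has 1 to 20 rows; each row shifts and turns the commanded pose from where the row before left it, along the tool's axes as they then stand; what a row does not reach is not made up. A row lasts 1/8 s, in which the tool goes at most 62.5 mm and 10.7 degrees, less where a joint would pass 70% of its speed; a pose out of reach is approached as far as the arm can. A call is refused whole if a number of a shift passes 0.0625 or a number of a turn 0.188, either way. A call with a gripper value outside its range is refused whole. The fingers move at their own pace and stop on an object; "newtons" is the grip in N (left out, the last holds). Time passes only in rows, so rows that do not move let the fingers close. It gives the time, the measured TCP pose, the force, the opening and the grip force at its end, in the units of the state.
- manip.read_state(): the state, without advancing time (a new reading comes with each control period).
- eyes.camera(name): name is "side" or "top"; returns a dict with "img" (480x640x3 uint8, blue, green, red), "z_map" (480x640 float32, mm along the optical axis (not along the pixel's ray), 0 where there is no reading), "fx", "fy", "cx", "cy" (pixels), "eye" and "orientation" of the camera in the world. Camera axes: x right, y down, z forward; pixel columns grow to the right and rows downward; lengths in mm; the calibration is good to about 2 mm. A picture is of the moment at which its call begins.
- ticket.sign_off(): hands the job in; it is judged then, once.
The state is a dict: "clock": time; "joints": joint angles; "qd": joint speeds; "effort": joint torques, N m; "eef_pos": TCP position; "eef_rot": TCP orientation; "wrist_force": force on the tool from outside, world axes, zero at the start; "moment": the same for the moment, N m; "finger_gap": finger opening in mm; "finger_force": force on a finger pad.
Only numpy, scipy, OpenCV 4.12 (cv2) and the standard library are available. Lean on these libraries where they do the work, as an engineer would, in place of code of your own. Each camera call takes 0.05 s, during which the arm holds its last target. There are 200 camera calls.

## Working session

There is one attempt and no reset: what is moved stays moved. The work goes in short steps, Python scripts to look and compute and a tool call to move; the robot and the scene stay as the last step left them, time stands still between calls to the robot, and variables do not carry over. Pictures are saved under pics/ and viewed, at most 10 in all, crops included, and the job is handed in when it is done.

Besides the shell and the picture viewer there is one more tool, called after "Emit:" as name(argument=value, ...), one argument or row to a line, values as JSON. arm_command: Moves the arm, as the interface text tells. Its arguments: {"type":"object","properties":{"plan":{"type":"array"},"newtons":{"type":"number"}},"required":["plan"]}

```bash
mkdir -p pics; cat > h.py <<'E'
import numpy as np, cv2
from cell import manip, eyes, ticket
from scipy.spatial.transform import Rotation as R
def cam(n):
    c=eyes.camera(n); c['R']=None
    o=np.array(c['orientation'],float)
    c['R']=o if o.shape==(3,3) else R.from_euler('xyz',o).as_matrix()
    return c
def cloud(c):
    z=c['z_map'].astype(float); v,u=np.mgrid[:480,:640]
    p=np.stack([(u-c['cx'])/c['fx']*z,(v-c['cy'])/c['fy']*z,z],-1)
    w=p@c['R'].T+np.array(c['eye']); w[z==0]=np.nan
    return w
E
python3 - <<'E'
from h import *
s=manip.read_state(); print(s)
for n in('top','side'):
    c=cam(n); cv2.imwrite(f'pics/{n}0.png',c['img']); np.savez(n+'0.npz',img=c['img'],w=cloud(c))
    print(n,c['eye'],c['orientation'],c['fx'],c['cx'],c['cy'],np.nanmin(cloud(c).reshape(-1,3),0),np.nanmax(cloud(c).reshape(-1,3),0))
E
```

```text
{'clock': 0.0, 'joints': array([ 1.21537459e+00,  3.00455700e-01,  1.52158913e+00,  2.86518221e-05,
        1.32069802e+00, -6.66009853e-02]), 'qd': array([-0.00049864, -0.00011522,  0.00036694,  0.00016171, -0.00119442,
        0.00030029]), 'effort': array([-4.76944206e-04, -5.31806731e+01, -3.52735698e+01,  7.07880151e-02,
        2.44071818e-02, -8.89574630e-05]), 'eef_pos': array([156.55570636, 526.97113741, 204.89137189]), 'eef_rot': array([-3.14044685e+00, -1.04238642e-04,  2.85276474e+00]), 'wrist_force': array([ 0.44951951, -0.32527642, -0.01647752]), 'moment': array([0.00239666, 0.05375918, 0.01438553]), 'finger_force': 0.0, 'finger_gap': 93.92579047234092}
top [428.62383934 -35.23533965 895.3227052 ] [-3.02642092 -0.02606142 -1.56163687] 561.8132439391431 326.20717728084526 240.26648961896117 [ -68.97548293 -424.72612679 -795.76758636] [1118.76255399  906.8819421   295.81480803]
side [301.36567718 724.12204511 536.18000788] [-2.0840874   0.02186316 -2.87639427] 546.8681080170538 319.6743380469758 241.07018567955123 [-167.99010293 -430.12314725 -793.65118293] [1418.96662646  421.37993272  453.39486849]
```

View pics/top0.png

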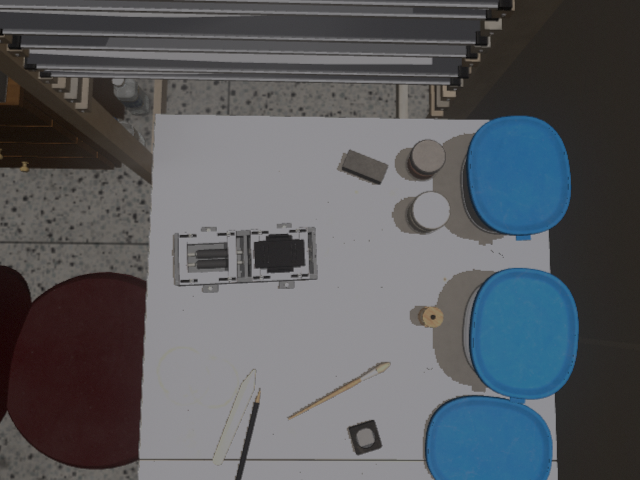

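View pics/side0.png

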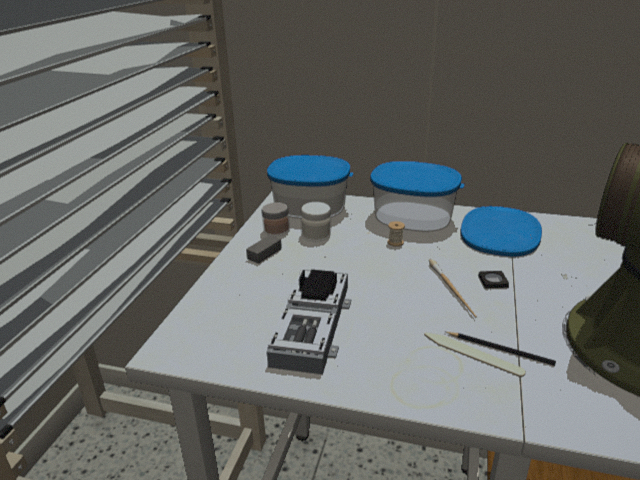

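The top view shows the case at about (245,256). The cover is on its right bay at (280,254), and the open bay with cells is on the left at (210,258). The side view agrees, and the bystanders are well away. Next I'll measure from the point clouds.

```bash
python3 - <<'E'
from h import *
for n in('top','side'):
    d=np.load(n+'0.npz'); w=d['w']; img=d['img']
    box=(w[...,0]>330)&(w[...,0]<480)&(w[...,1]>-60)&(w[...,1]<250)
    z=w[...,2]
    b=box&(abs(z)<3); print(n,'bench z',np.nanmedian(z[b]))
    m=box&(z>15)
    k,l,st,_=cv2.connectedComponentsWithStats(m.astype(np.uint8))
    i=1+np.argmax(st[1:,4]); m=l==i
    print('case px',st[i], 'z hist',np.histogram(z[m],bins=np.arange(14,66,4)))
    P=w[m&(z>30)&(z<39)][:,:2].astype(np.float32)
    r=cv2.minAreaRect(P); print('frame rect',r, 'z',np.median(w[m&(z>30)&(z<39)][:,2]))
    dark=m&(img.max(-1)<45)&(z>39)
    for lo,hi in((39,48),(50,62)):
        Q=w[dark&(z>lo)&(z<hi)]
        if len(Q)>5: print(lo,len(Q),Q.mean(0),np.median(Q[:,2]),cv2.minAreaRect(Q[:,:2].astype(np.float32)))
    if n=='top':
        x,y,ww,hh,_=st[i]; c=img[y-12:y+hh+12,x-12:x+ww+12]
        print(x-12,y-12); cv2.imwrite('pics/crop1.png',cv2.convertScaleAbs(cv2.resize(c,None,fx=4.5,fy=4.5,interpolation=cv2.INTER_NEAREST),alpha=1.5))
E
```

```text
top bench z -0.02812458878105417
case px [ 175  270  143   16 1536] z hist (array([ 19,  18,  20, 135, 202, 964, 140,   3,   4,   8,  22,   1]), array([14, 18, 22, 26, 30, 34, 38, 42, 46, 50, 54, 58, 62]))
frame rect ((474.4016418457031, 65.38417053222656), (22.335613250732422, 216.99966430664062), 3.2742793560028076) z 35.69600921185696
50 14 [478.89982879  17.51574328  56.04576243] 56.48789044679711 ((478.90252685546875, 17.519092559814453), (0.2521248757839203, 19.500486373901367), 0.4260888397693634)
163 258
side bench z -0.4350020824342664
case px [ 307  274   41   94 1266] z hist (array([ 68,  82,  93, 173, 115, 698,  17,   6,   6,   5,   3,   0]), array([14, 18, 22, 26, 30, 34, 38, 42, 46, 50, 54, 58, 62]))
frame rect ((473.8708801269531, 68.16807556152344), (20.15708351135254, 214.32638549804688), 2.6560943126678467) z 35.561595048904564
39 8 [479.63832204  23.99362101  44.22934106] 44.04854334241065 ((479.7854309082031, 22.16334342956543), (0.6426568031311035, 15.729620933532715), 2.052342414855957)
50 8 [479.52721103  24.08579661  53.37337412] 52.89589517716547 ((479.55224609375, 21.8846378326416), (13.793798446655273, 0.4123398959636688), 89.55287170410156)
```

View pics/crop1.png

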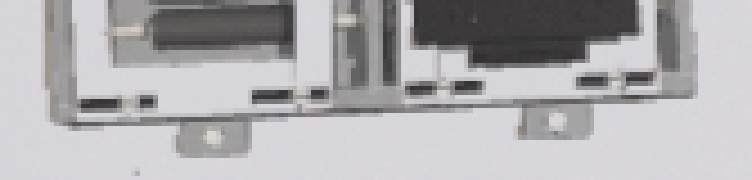

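My box cut the case off at x=480, so the crop shows only its near edge. I'll widen the box.

```bash
python3 - <<'E'
from h import *
for n in('top','side'):
    d=np.load(n+'0.npz'); w=d['w']; img=d['img']
    z=w[...,2]
    box=(w[...,0]>430)&(w[...,0]<600)&(w[...,1]>-80)&(w[...,1]<250)
    m=box&(z>12)
    k,l,st,_=cv2.connectedComponentsWithStats(m.astype(np.uint8))
    i=1+np.argmax(st[1:,4]); m=l==i
    F=w[m&(z>33)&(z<39)]
    r=cv2.minAreaRect(F[:,:2].astype(np.float32)); print(n,'frame rect',r,'z',np.median(F[:,2]))
    a=np.radians(r[2] if r[1][0]<r[1][1] else r[2]-90)  # case x dir = world +y rotated
    ex=np.array([-np.sin(a),np.cos(a)]); ey=np.array([-np.cos(a),-np.sin(a)]); c0=np.array(r[0])
    print('yaw',np.degrees(np.arctan2(ex[1],ex[0])))
    L=np.stack([(w[...,:2]-c0)@ex,(w[...,:2]-c0)@ey,z],-1)
    lm=L[m]; 
    for nm,lo,hi in(('plate',41,48),('ears',52,60)):
        Q=lm[(lm[:,2]>lo)&(lm[:,2]<hi)&(lm[:,0]<0)]
        print(nm,len(Q),'z',np.median(Q[:,2]),'x',np.percentile(Q[:,0],[1,99]),'y',np.percentile(Q[:,1],[1,99]), cv2.minAreaRect(Q[:,:2].astype(np.float32)))
        if nm=='ears':
            for s in(-1,1):
                q=Q[Q[:,1]*s>0]; print('  ear',s,len(q),q.mean(0) if len(q) else 0,q.min(0) if len(q) else 0,q.max(0) if len(q) else 0)
    H=lm[(lm[:,2]<30)&(lm[:,0]>5)&(lm[:,0]<100)&(abs(lm[:,1])<30)]
    print('hole',len(H),np.percentile(H[:,0],[1,3,97,99]),np.percentile(H[:,1],[1,3,97,99]))
    for yy in(-15,-8,0,8,15):
        s=lm[(abs(lm[:,1]-yy)<2.5)&(lm[:,0]>5)]; s=s[np.argsort(s[:,0])]
        print(yy,' '.join(f'{x:.0f}:{zz:.0f}' for x,_,zz in s[::2]) if n=='top' and yy in(-15,15) else '')
    v,u=np.where(m); 
    c=img[v.min()-8:v.max()+8,u.min()-8:u.max()+8]
    print('crop org',u.min()-8,v.min()-8,c.shape)
    f=4.8 if n=='top' else 5
    cv2.imwrite(f'pics/crop2{n}.png',cv2.convertScaleAbs(cv2.resize(c,None,fx=f,fy=f,interpolation=cv2.INTER_NEAREST),alpha=1.6))
    print('others',[ (np.round(w[(l2==j)].mean(0)),s2[j][4]) for (k2,l2,s2,_) in [cv2.connectedComponentsWithStats(((z>12)&(w[...,0]>300)&(w[...,0]<760)&(abs(w[...,1])<300)).astype(np.uint8))] for j in range(1,k2) if s2[j][4]>60])
E
```

```text
top frame rect ((503.4961853027344, 67.26154327392578), (80.43074035644531, 215.6110382080078), 3.3935306072235107) z 35.954224097976976
yaw 93.39353060722351
plate 1296 z 43.880528985377 x [-89.70831138 -15.68293241] y [-24.03832918  20.03474565] ((-52.954261779785156, 0.5685024261474609), (75.75635528564453, 64.09166717529297), 0.5484642386436462)
ears 105 z 55.63900219548498 x [-67.47817979 -38.46868374] y [-28.21987891  28.97792291] ((-53.015281677246094, 0.3482093811035156), (57.35199737548828, 28.532054901123047), 89.31317901611328)
  ear -1 53 [-53.92064204 -26.3775546   55.55539594] [-67.59915447 -28.3711948   52.54350716] [-39.07850723 -24.52759335  59.28288191]
  ear 1 52 [-52.37716027  27.0945104   55.53479226] [-66.9619469   25.06875539  52.3399203 ] [-38.41133901  29.02809614  58.80723805]
hole 616 [ 7.05078008 10.56018257 88.38359231 90.30214035] [-13.94142033 -13.37234859  14.06382849  14.64132173]
-15 13:37 14:33 15:33 16:37 17:34 18:38 19:38 19:36 21:36 22:37 23:34 24:35 25:38 25:36 30:18 33:15 36:17 39:16 44:14 46:14 48:12 52:16 55:16 58:14 61:16 65:14 67:17 71:13 7
[... 1379 characters left out ...]
9862060547), (32.483497619628906, 57.29287338256836), 0.5088821053504944)
  ear -1 34 [-55.17352489 -26.08216543  54.72924491] [-72.23119708 -28.32818745  52.46883703] [-39.75466585 -24.66707317  56.79625386]
  ear 1 32 [-55.90523735  27.31562382  54.76266111] [-72.02763612  24.62502724  52.23805011] [-42.12865727  29.02637702  57.18278607]
hole 365 [ 6.02675285  8.06696688 98.50810773 99.85340374] [-22.55213435 -14.55674397  14.3207057   16.90687563]
-15 
-8 
0 
8 
15 
crop org 258 262 (114, 97, 3)
others [(array([ 614., -241.,   56.]), np.int32(3790)), (array([ 393., -271.,   59.]), np.int32(3309)), (array([ 651., -110.,   21.]), np.int32(458)), (array([501.,  93.,  33.]), np.int32(4808))]
```

View pics/crop2top.png

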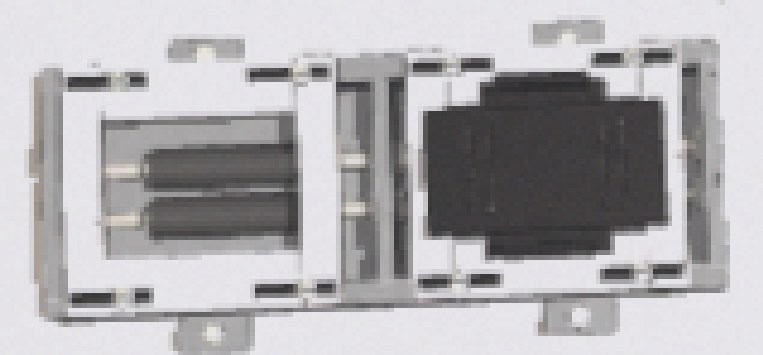

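The crop shows the left frame spanning crop px 63–338 with its mouth at 102–298. The right frame spans 410–686 with the cover centred on it. That puts the mouth about 4 mm towards +x from nominal (case x ≈ +57). The cover is at about (507, 15), yaw 93.4°, with ear tops at z 55–56 and the frame top at 36, all matching the given sizes. Next I'll turn the tool and go above the cover.

Emit:
arm_command(
  plan=[
    [1,0,0,0,0.175],
    [1,0,0,0,0.175],
    [1,0,0,0,0.175],
    [1,0,0,0,0.175],
    [1,0,0,0,0.175],
    [1,0,0,0,0.175],
    [1,0,0,0,0.175],
    [1,-0.0408,0.0247,0,0],
    [1,-0.0408,0.0247,0,0],
    [1,-0.0408,0.0247,0,0],
    [1,-0.0408,0.0247,0,0],
    [1,-0.0408,0.0247,0,0],
    [1,-0.0408,0.0247,0,0],
    [1,-0.0408,0.0247,0,0],
    [1,-0.0408,0.0247,0,0],
    [1,-0.0408,0.0247,0,0],
    [1,-0.0408,0.0247,0,0],
    [1,-0.0408,0.0247,0,0],
    [1,-0.0408,0.0247,0,0],
    [1,-0.0408,0.0247,0,0],
  ],
  newtons=5,
)

```text
clock: 2.6
eef_pos: [508.0, 14.5, 205.2]
eef_rot: [-3.141, -0.0, 1.628]
wrist_force: [0.8, 0.3, -0.5]
finger_gap: 94.2
finger_force: 0.0
```

Emit:
arm_command(
  plan=[
    [1,0.0007,-0.0008,0.03,0],
    [1,0,0,0.03,0],
    [1,0,0,0.03,0],
    [1,0,0,0.03,0],
    [1,0,0,0.025,0],
    [1,0,0,0.012,0],
    [1,0,0,0.007,0],
    [1,0,0,0,0],
    [1,0,0,0,0],
  ],
)

```text
clock: 3.72
eef_pos: [507.0, 16.6, 42.2]
eef_rot: [3.14, 0.0, 1.628]
wrist_force: [-0.3, 1.3, -0.3]
finger_gap: 94.2
finger_force: 0.0
```

```bash
python3 - <<'E'
from h import *
c=cam('side'); 
cv2.imwrite('pics/side1.png',cv2.convertScaleAbs(cv2.resize(c['img'][200:390,210:410],None,fx=3,fy=3,interpolation=cv2.INTER_NEAREST),alpha=1.5))
c=cam('top'); w=cloud(c); z=w[...,2]
print(manip.read_state()['eef_pos'])
E
```

```text
[506.91212774  16.60611136  42.05506695]
```

View pics/side1.png

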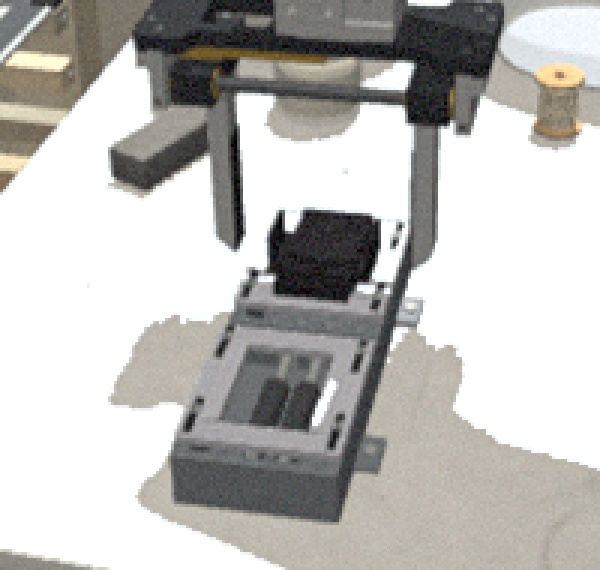

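The fingers straddle the ears (crop px 275 and 375) with clear gaps on both sides. I'll close gently.

Emit:
arm_command(
  plan=[
    [0.6,-0.001,0,0.0015,0],
    [0.4,0,0,0,0],
    [0.28,0,0,0,0],
    [0.24,0,0,0,0],
    [0.22,0,0,0,0],
    [0.2,0,0,0,0],
    [0.18,0,0,0,0],
    [0.18,0,0,0,0],
  ],
  newtons=5,
)

```text
clock: 4.82
eef_pos: [506.7, 15.6, 40.0]
eef_rot: [3.141, 0.0, 1.628]
wrist_force: [0.3, 1.3, 1.0]
finger_gap: 57.1
finger_force: 5.0
```

Emit:
arm_command(
  plan=[
    [0.1,0,0,0,0],
    [0.05,0,0,0,0],
    [0.0,0,0,0,0],
    [-0.05,0,0,0,0],
    [-0.1,0,0,0,0],
    [-0.1,0,0,0,0],
  ],
  newtons=24,
)

```text
clock: 5.58
eef_pos: [506.7, 15.6, 40.1]
eef_rot: [3.141, 0.0, 1.628]
wrist_force: [-0.2, 0.2, 5.1]
finger_gap: 47.0
finger_force: 24.0
```

Emit:
arm_command(
  plan=[
    [-0.1,0,0,-0.002,0],
    [-0.1,0,0,-0.002,0],
    [-0.1,0,0,-0.003,0],
    [-0.1,0,0,-0.004,0],
    [-0.1,0,0,-0.006,0],
    [-0.1,0,0,-0.008,0],
    [-0.1,0,0,-0.008,0],
    [-0.1,0,0,-0.008,0],
    [-0.1,0,0,0,0],
    [-0.1,0,0,0,0],
    [-0.1,0,0,0,0],
  ],
)

```text
clock: 6.95
eef_pos: [506.5, 15.6, 80.6]
eef_rot: [-3.141, -0.0, 1.628]
wrist_force: [0.7, -0.2, -1.5]
finger_gap: 46.5
finger_force: 24.0
```

```bash
python3 - <<'E'
from h import *
s=manip.read_state(); print(s['eef_pos'],s['eef_rot'],s['wrist_force'],s['moment'])
c=cam('side'); cv2.imwrite('pics/side2.png',cv2.convertScaleAbs(cv2.resize(c['img'][200:390,210:410],None,fx=3,fy=3,interpolation=cv2.INTER_NEAREST),alpha=1.5))
c=cam('top'); w=cloud(c); z=w[...,2]
F=w[(z>33)&(z<39)&(w[...,0]>440)&(w[...,0]<560)&(w[...,1]>70)&(w[...,1]<185)]
r=cv2.minAreaRect(F[:,:2].astype(np.float32)); print('to-frame rect',r)
E
```

```text
[506.47766938  15.61908574  80.64384721] [-3.14101324e+00 -4.61037838e-05  1.62777745e+00] [ 0.70025558 -0.23493656 -1.4801569 ] [-0.05289508  0.01971217  0.00391753]
to-frame rect ((507.1759033203125, 133.07540893554688), (76.03821563720703, 92.96275329589844), 15.651274681091309)
```

View pics/side2.png

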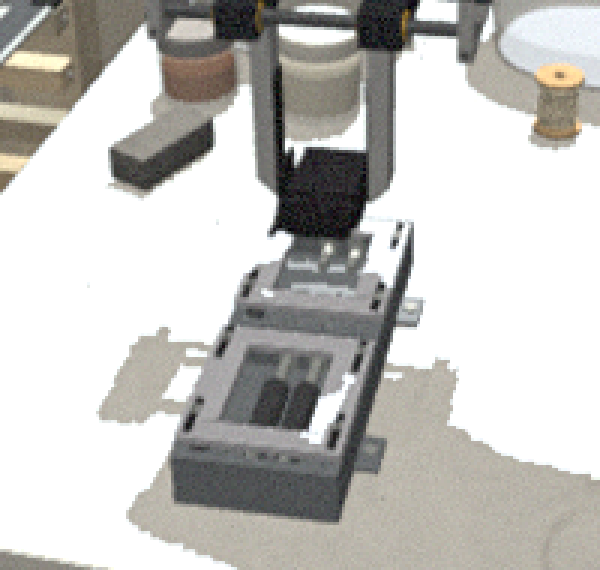

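The cover is free and held above its old bay, tabs at the stop, so the lift worked. The to-bay mouth is open at crop px (290,385). Next I'll refine the mouth position along the case from the image edges.

```bash
python3 - <<'E'
from h import *
a=np.radians(3.4); ex=np.array([-np.sin(a),np.cos(a)]); ey=np.array([-np.cos(a),-np.sin(a)])
c=cam('top'); cs=cam('side')
v,u=np.mgrid[:480,:640]
for n,c,img in(('top',c,np.load('top0.npz')['img']),('side',cs,np.load('side0.npz')['img']),('sidenow',cs,cs['img'])):
    d=np.stack([(u-c['cx'])/c['fx'],(v-c['cy'])/c['fy'],np.ones_like(u,float)],-1)@c['R'].T
    e=np.array(c['eye']); t=(36-e[2])/d[...,2]; p=(e+d*t[...,None])[...,:2]
    o=np.array([506.9,15.3])-(-53)*ex
    lx=(p-o)@ex; ly=(p-o)@ey; g=cv2.cvtColor(img,cv2.COLOR_BGR2GRAY).astype(float)
    xs=np.arange(-112,114,1.)
    for nm,lo,hi in(('mid',10,19),('bar+',30,36),('mid-',-19,-10),('bar-',-36,-30)):
        k=(ly>lo)&(ly<hi)&(abs(lx)<114)
        pr=np.array([np.median(g[k&(abs(lx-x)<1.2)]) for x in xs])
        dg=np.diff(pr[::1],n=1); j=[i for i in range(2,len(dg)-2) if abs(pr[i+2]-pr[i-1])>35 and abs(pr[i+2]-pr[i-1])==max(abs(pr[m+2]-pr[m-1]) for m in range(max(1,i-3),min(len(dg)-2,i+4)))]
        print(n,nm,[(round(xs[i]+.5),int(pr[i+2]-pr[i-1])) for i in j])
E
```

```text
top mid [(-96, 79), (-92, -84), (-14, 92), (-10, -80), (-4, 67), (8, 40), (14, 60), (26, -100), (72, 38), (88, 48), (100, -50), (110, 42)]
top bar+ [(-110, -35), (-98, 35), (-94, -47), (-86, 53), (-80, -52), (-70, 53), (-36, -61), (-28, 74), (-20, -38), (-12, 43), (-8, -43), (16, -42), (22, 54), (40, 72), (40, 72), (74, -69), (78, 46), (108, 40)]
top mid- [(-96, 80), (-92, -89), (-14, 89), (-8, -63), (-4, 55), (2, -42), (8, 38), (14, 37), (26, -76), (32, 37), (88, 63), (100, -56), (110, 45)]
top bar- [(-96, -43), (-88, -42), (-78, -65), (-70, 67), (-38, -57), (-26, 54), (-22, -52), (12, 46), (16, -46), (20, 41), (28, -60), (42, 39), (72, -46), (72, -46), (86, -39), (98, 56), (110, 44)]
side mid [(-102, -73), (-14, 88), (-8, -69), (12, 64), (26, -69), (34, 39), (44, -36), (88, 91), (100, -90), (108, 43)]
side bar+ [(-98, -49), (-88, 38), (-74, 40), (-40, -75), (-34, -56), (-28, 50), (-22, -38), (-18, 43), (-12, 61), (-8, -64), (18, 48), (26, -50), (40, 70), (72, -77), (78, 63), (84, -40), (98, 54), (102, -59), (108, 44)]
side mid- [(-102, -92), (-16, 83), (-8, -67), (12, 62), (26, -67), (60, -43), (88, 66), (102, -75)]
side bar- [(-98, -71), (-90, -54), (-52, 54), (-48, 82), (-34, 52), (-26, -37), (-20, 54), (-8, -46), (-6, -46), (90, -59), (92, 59), (102, -72), (108, 44)]
sidenow mid [(-84, -64), (-68, 47), (88, 66)]
sidenow bar+ [(-98, -55), (-92, 47), (-88, 42), (-74, 47), (-40, -79), (-28, 41), (-22, -39), (-12, 53), (26, -43), (44, 76), (50, -51), (72, -45), (98, 49)]
sidenow mid- [(-48, 40), (-40, -39)]
sidenow bar- [(-78, 85), (-76, 85), (-70, 66), (-44, -53), (-44, -53), (90, -41)]
  return _methods._mean(a, axis=axis, dtype=dtype,
  ret = ret.dtype.type(ret / rcount)
```

The two views agree: the mouth runs from 26 to 88 in case x, centre ≈ +57, so the cover travels about 110 mm along tool x.

Emit:
arm_command(
  plan=[
    [-0.1,0.01,0,0,0],
    [-0.1,0.02,0,0,0],
    [-0.1,0.02,0,0,0],
    [-0.1,0.02,0,0,0],
    [-0.1,0.02,0,0,0],
    [-0.1,0.02,0,0,0],
    [-0.1,0,0,0,0],
    [-0.1,0,0,0.01,0],
    [-0.1,0,0,0.01,0],
    [-0.1,0,0,0,0],
    [-0.1,0,0,0,0],
  ],
)

```text
clock: 8.52
eef_pos: [500.5, 125.2, 60.9]
eef_rot: [-3.142, -0.0, 1.627]
wrist_force: [0.1, 0.1, -0.1]
finger_gap: 46.3
finger_force: 24.0
```

Emit:
arm_command(
  plan=[
    [-0.1,0,0,0.004,0],
    [-0.1,0,0,0.004,0],
    [-0.1,0,0,0.002,0],
    [-0.1,0,0,0.001,0],
    [-0.1,0,0,0.001,0],
    [-0.1,0,0,0.001,0],
    [-0.1,0,0,0,0],
  ],
)

```text
clock: 9.4
eef_pos: [500.4, 125.4, 47.9]
eef_rot: [3.142, 0.0, 1.628]
wrist_force: [0.5, -1.1, -0.9]
finger_gap: 46.6
finger_force: 24.0
```

Emit:
arm_command(
  plan=[
    [-0.1,0,0,0.001,0],
    [-0.1,0,0,0.001,0],
    [-0.1,0,0,0,0],
  ],
)

```text
clock: 9.78
eef_pos: [500.3, 125.4, 45.9]
eef_rot: [-3.141, 0.0, 1.628]
wrist_force: [-0.1, 0.1, -0.5]
finger_gap: 46.5
finger_force: 24.0
```

No contact force at the rim level, so the plug is entering the mouth. I'll keep going down slowly.

Emit:
arm_command(
  plan=[
    [-0.1,0,0,0.001,0],
    [-0.1,0,0,0.001,0],
    [-0.1,0,0,0.001,0],
    [-0.1,0,0,0,0],
  ],
)

```text
clock: 10.28
eef_pos: [500.4, 125.4, 42.9]
eef_rot: [-3.141, 0.0, 1.628]
wrist_force: [0.4, 0.1, -0.8]
finger_gap: 46.3
finger_force: 24.0
```

Emit:
arm_command(
  plan=[
    [-0.1,0,0,0.001,0],
    [-0.1,0,0,0.001,0],
    [-0.1,0,0,0.0005,0],
    [-0.1,0,0,0,0],
  ],
)

```text
clock: 10.78
eef_pos: [500.3, 125.4, 40.4]
eef_rot: [-3.141, 0.0, 1.628]
wrist_force: [-0.2, -0.7, -1.2]
finger_gap: 46.8
finger_force: 24.0
```

Emit:
arm_command(
  plan=[
    [-0.1,0,0,0.0005,0],
    [-0.1,0,0,0.0005,0],
    [-0.1,0,0,0,0],
  ],
)

```text
clock: 11.15
eef_pos: [500.5, 125.5, 40.0]
eef_rot: [3.141, 0.0, 1.628]
wrist_force: [-3.6, -0.5, 7.5]
finger_gap: 46.6
finger_force: 24.0
```

Firm seat contact at TCP z 40.0, the height at which the cover was gripped when home. I'll release gradually.

Emit:
arm_command(
  plan=[
    [0.03,0,0,0,0],
    [0.1,0,0,0,0],
    [0.16,0,0,0,0],
    [0.22,0,0,0,0],
    [0.3,0,0,0,0],
    [0.5,0,0,0,0],
    [0.8,0,0,0,0],
    [0.9,0,0,0,0],
    [0.9,0,0,-0.02,0],
    [0.9,0,0,-0.04,0],
    [0.9,0,0,-0.06,0],
    [0.9,0,0,-0.06,0],
    [0.9,-0.06,0,-0.03,0],
    [0.9,-0.06,0,0,0],
    [0.9,-0.06,0,0,0],
    [0.9,-0.06,0,0,0],
    [0.9,-0.06,0,0,0],
    [0.9,0,0,0,0],
  ],
)

```text
clock: 13.4
eef_pos: [516.8, -173.2, 246.8]
eef_rot: [-3.141, -0.0, 1.623]
wrist_force: [-0.1, 0.3, -0.1]
finger_gap: 89.1
finger_force: 0.0
```

```bash
python3 - <<'E'
from h import *
a=np.radians(3.4); ex=np.array([-np.sin(a),np.cos(a)]); ey=np.array([-np.cos(a),-np.sin(a)]); o=np.array([506.9,15.3])+53*ex
for n in('top','side'):
    c=cam(n); w=cloud(c); z=w[...,2]; L=np.stack([(w[...,:2]-o)@ex,(w[...,:2]-o)@ey,z],-1)
    b=(L[...,0]>5)&(L[...,0]<112)&(abs(L[...,1])<42)
    for lo,hi in((40.5,49),(51,70)):
        Q=L[b&(z>lo)&(z<hi)]; print(n,len(Q),np.median(Q[:,2]),cv2.minAreaRect(Q[:,:2].astype(np.float32)))
        A=np.c_[Q[:,:2],np.ones(len(Q))]; print(np.linalg.lstsq(A,Q[:,2],rcond=None)[0])
    g=c['img'][215:300,160:330] if n=='top' else c['img'][250:390,240:370]
    cv2.imwrite(f'pics/end{n}.png',cv2.convertScaleAbs(cv2.resize(g,None,fx=4,fy=4,interpolation=cv2.INTER_NEAREST),alpha=1.8))
E
```

```text
top 1353 43.89186588355767 ((55.620201110839844, 2.105682373046875), (61.1239128112793, 80.9771728515625), 77.8047103881836)
[ 2.92087494e-05 -9.22530859e-03  4.39133902e+01]
top 107 55.65382369651627 ((56.18684387207031, 1.6591377258300781), (57.3663330078125, 29.227813720703125), 89.47315979003906)
[1.56674642e-02 1.21727811e-03 5.47113048e+01]
side 1011 43.64673623780391 ((57.69032287597656, 0.4065818786621094), (57.14386749267578, 79.90605926513672), 88.00082397460938)
[-2.53130609e-03 -5.25683781e-03  4.38188506e+01]
side 95 54.81917548468198 ((57.899654388427734, 0.05125236511230469), (57.202239990234375, 31.002418518066406), 89.99944305419922)
[-5.75153283e-03 -1.34410071e-03  5.48273957e+01]
```

View pics/endside.png

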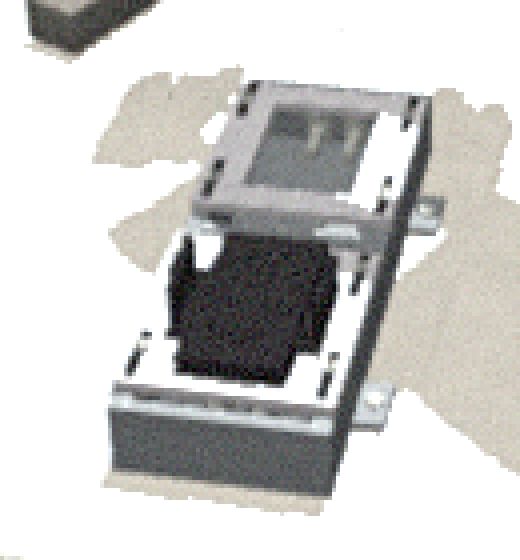

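View pics/endtop.png

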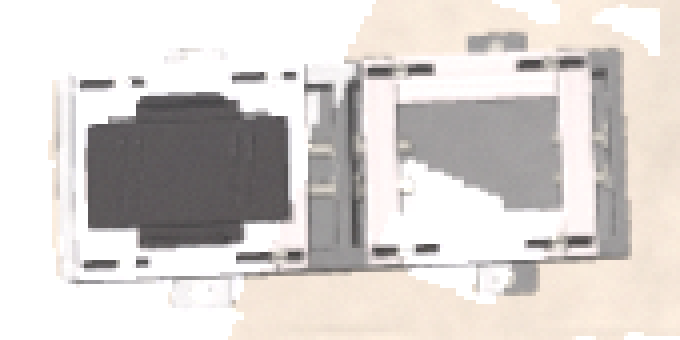

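The side view shows the cover flat on the loaded bay at crop px (255,310), with the frame even all round. The top view shows it centred in its frame at (188,172), with nothing else moved. The plate top is at z 43.9, the same as at the start. The ears span 57.3 mm, so the tabs are out and the hooks caught, and the tilt is under 0.01. Handing in.

```bash
python3 -c "
from cell import ticket
print(ticket.sign_off())"
```

```text
the job is handed in; nothing more can be done
None
```

The cover is on the loaded bay, fully home and flush, both tabs sprung out and the gripper clear; the job is handed in at about 14 s of the 58 s, and the sign-off returned no verdict.

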